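# Turn a sample jar in the label reader's roller nest until its barcode faces the window

### The job

Log the blue-lidded amber sample jar in: slide it along the bench into the label reader's nest until it sits against both upright rollers with the red presence plunger pushed in, and turn it so that its barcode label faces the reader's window squarely. It is too wide to grasp, so push it and stroke its side round against the rollers, gently, for it is thin glass, and feel for the rollers: their yoke is clamped at a different depth from day to day. Keep the jar standing on the bench throughout, leave it seated and still, and leave the two white-lidded jars and the bottles where they are.

Things in the scene. Friction and masses are not known exactly. Their poses are not given: they have to be found in the camera images.
- jar: Loose sample jar: thin amber glass cylinder, radius 46 mm, blue knurled screw lid 89 mm across, 98 mm high in all, about 0.4 kg. Origin: centre of its underside, z up; +x points out through the middle of its barcode label (white, black bars, orange foot band; 68 degrees of the wall wide, 13 to 63 mm above the bench).
- code (a point): Middle of the jar's barcode label: on the jar's wall, 46 mm from its axis along the jar's +x, 38 mm above its underside.
- reader: Label reader, fixed to the bench. Origin: on the bench at the mean nest; +x leads from the nest's open front to its back, +y to the grey head (x -33 to 33, y 90 to 150 mm, 86 mm high). Two free upright grey rollers, 28 mm across, 94 mm high, at y +52 and -52 mm, x 30 mm give or take 14 (the yoke's setting, not measured). The seated jar's axis stands 30 mm before them, at y 0.
- window (a point): Centre of the reader's window (yellow rim, 48 mm wide), on the reader at x 0, y 90 mm, 52 mm high; its axes are the reader's; the window looks along -y.
- done_jar_a: Bystander: white-lidded jar of the same shape, at the right; not to be moved. Origin under its centre.
- done_jar_b: Bystander: second white-lidded jar at the right; not to be moved. Origin under its centre.
- buffer_bottle: Bystander: glass bottle with blue cap, 72 mm in diameter, 150 mm high; not to be moved. Origin under its centre.
- ethanol_bottle: Bystander: white bottle with red cap, 62 mm in diameter, 165 mm high; not to be moved. Origin under its centre.
- plunger (a joint): Travel in m of the red-tipped sprung plunger (presence switch) midway between the rollers, 34 mm above the bench: 0 when free, about 0.006 when a jar touches both rollers. It pushes back with under 0.5 N.
Not all that is in view belongs to the job. What is shaped like the jar but brown, turquoise or yellow is not meant.

How it is judged:
At the end, for the whole second after the job is handed in: The jar stands upright and still on the bench, seated against both rollers (plunger pushed in by more than 4 mm, jar's axis within 4 mm of the nest's centre line), with its barcode on the window's side and facing it within 0.19 rad (11 degrees) (value of joint plunger above 0.004 m and y of jar in the frame of reader between -0.004 and 0.004 m and angle between the x axis of jar and the y axis of reader, either way round below 0.19 rad and y of code in the frame of window above -0.06 m and angle between jar's own z axis and vertical below 0.05 rad and height (world z) of jar below 0.004 m and linear speed of jar below 0.01 m/s and angular speed of jar below 0.1 rad/s); the robot touches nothing.
It fails at once if the jar is tipped or lifted off the bench (angle between jar's own z axis and vertical above 0.3 rad or height (world z) of jar above 0.02 m).
It fails at once if a bystanding jar or bottle is moved (distance of any of done_jar_a, done_jar_b, buffer_bottle, ethanol_bottle from where it was at the start of the episode above 0.02 m).
It fails at once if the glass jar is pressed by the fingers with over 30 N (contact force between the fingers and jar above 30 N).
It also fails if it takes over 72 s, if anything falls off the work surface, if the arm or the gripper's body presses on something with over 40 N, if the wrist force passes 120 N, or if a joint passes its speed limit or range.

### The arm

A 6-joint arm with a two-finger parallel gripper is mounted at the origin on the work surface; the furniture and walls round the work are solid. World frame = base frame: x ahead of the robot, y to its left, z up, the work surface at z = 0. Lengths are in m, angles in rad, forces in N, time in s.
With the tool pointing down it reaches from about 0.375 to 0.9 m from the base axis. Payload 3.1 kg.
Tool frame: the origin (TCP) lies between the finger pads; the fingertips stand 19 mm ahead of it and the grasp point (between the pads) is the TCP; z points along the fingers, y is the line along which they close (so a half turn about z gives the same grasp; the last joint's range is limited). The gripper opens to 87 mm and grips with 3 to 60 N. Pads are 19 mm wide; open, the fingers measure 117 mm over their backs; the gripper's body (75 mm by 190 mm) begins 51 mm behind the grasp point.
Start: joints at [-1.282, 0.527, 1.433, -0, 1.181, -0.178], TCP at [0.281, -0.558, 0.242] pointing down, gripper open.
Joint ranges: [-3.08, 3.08], [-0.75, 2.2], [0.22, 2.44], [-1.43, 4.57], [0, 2.65], [-2.85, 2.85]. Speed limits (rad/s): [2.79, 2.79, 3.14, 3.14, 3.14, 3.14].

### API

Orientations are given as a unit quaternion [x, y, z, w].
In Python, from rig import telemetry, viewer, hand_in gives the robot as it stands. The module is installed in compiled form; this text tells all that it offers.
- The arm moves only by the shell command python3 -m creep 'ROWS' [FORCE]. ROWS is JSON, a list of rows, each an object with "translation": the shift along the tool's x, y, z in mm, a list of three; "roll": the turn about the tool's z in degrees; "gripper": the finger opening in mm, from 0 to 87. In form: [{"translation": [tx, ty, tz], "roll": roll, "gripper": gripper}, ...]. A call has 1 to 5 rows; each row is the pose to reach, as a shift and turn from the pose commanded when the call began, along the tool's axes at that moment; what a row does not reach only later rows make up. A row lasts 1/12 s, in which the tool goes at most 41.7 mm and 7.16 degrees, less where a joint would pass 70% of its speed; a pose out of reach is approached as far as the arm can. A call with a gripper value outside its range is refused whole. The fingers move at their own pace and stop on an object; FORCE is the grip in N (left out, the last holds). Time passes only in rows, so rows that repeat a pose let the fingers close. It gives the time, the measured TCP pose, the force, the opening and the grip force at its end, in the units of the state.
- telemetry.get_obs(): the state, without advancing time (a new reading comes with each control period).
- viewer.camera(name): name is "side" or "top"; returns the picture (480x640x3 uint8, blue, green, red); there is no depth.
- viewer.camera_info(name): a dict with "intrinsics" (3x3 intrinsics, pixels), "rvec" (rotation vector, rad) and "tvec" (3), from world to camera coordinates, as OpenCV has them. Camera axes: x right, y down, z forward; pixel columns grow to the right and rows downward; lengths in m; the calibration is good to about 2 mm. A picture is of the moment at which its call begins. camera_info takes no time and is no camera call.
- hand_in(): hands the job in; it is judged then, once.
Trained networks look in the newest picture that a camera, given by its name, has taken for a name from the list of things; names that differ only in an ending like _2 or _b are one class to them, and where a whole thing is asked for, a point or a joint stands for the part that bears it (a point fixed in the world has none). Each returns a list of dicts, best first, with "p" (0 to 1); they miss things now and then, are a little off and sometimes report something else, mostly with a low value. They report only what shows in the picture. A call takes as long as a camera call. They do not tell look-alikes from the thing itself.
- viewer.recognise(camera, thing): "bbox" ([left, top, width, height] in pixels, round what is visible of it).
The state is a dict: "time": time; "q": joint angles; "joint_velocities": joint speeds; "joint_torque": joint torques, N m; "position": TCP position; "tool_rot": TCP orientation; "ft_force": force on the tool from outside, world axes, zero at the start; "moment": the same for the moment, N m; "grip_width": finger opening in m; "grip_force": force on a finger pad.
Only numpy, scipy, OpenCV 4.12 (cv2) and the standard library are available. Lean on these libraries where they do the work, as an engineer would, in place of code of your own. Each camera call takes 0.05 s, during which the arm holds its last target. There are 200 camera calls.

## Working session

There is one attempt and no reset: what is moved stays moved. The work goes in short steps, Python scripts to look and compute and a shell command to move; the robot and the scene stay as the last step left them, time stands still between calls to the robot, and variables do not carry over. Pictures are saved under pics/ and viewed, at most 10 in all, crops included, and the job is handed in when it is done.

```bash
mkdir -p pics
cat > h.py <<'E'
import numpy as np, cv2
from rig import telemetry, viewer
def cam(n):
    i=viewer.camera_info(n); K=np.array(i["intrinsics"],float); R=cv2.Rodrigues(np.array(i["rvec"],float))[0]; t=np.array(i["tvec"],float).ravel()
    return K,R,t
def ray(n,uv,z):
    K,R,t=cam(n); d=R.T@np.linalg.inv(K)@np.array([uv[0],uv[1],1.]); c=-R.T@t
    return c+d*(z-c[2])/d[2]
def proj(n,p):
    K,R,t=cam(n); q=(R@np.atleast_2d(p).T).T+t; q=(K@q.T).T
    return q[:,:2]/q[:,2:]
E
python3 - <<'E'
from h import *
for n in("top","side"):
    cv2.imwrite(f"pics/{n}0.png",viewer.camera(n))
    K,R,t=cam(n); print(n,-R.T@t,K[0,0])
    for th in("jar","reader","window","plunger","done_jar_a","buffer_bottle","ethanol_bottle"):
        print(th,[(np.round(d["bbox"]).tolist(),round(d["p"],2)) for d in viewer.recognise(n,th)])
o=telemetry.get_obs();print({k:np.round(v,3).tolist() for k,v in o.items()})
E
```

```text
top [0.35565994 0.03819918 1.5661816 ] 566.0885593314612
jar [([265.0, 187.0, 40.0, 41.0], 0.94), ([310.0, 260.0, 34.0, 37.0], 0.75), ([352.0, 278.0, 37.0, 35.0], 0.64), ([275.0, 289.0, 31.0, 35.0], 0.63), ([363.0, 218.0, 36.0, 38.0], 0.55)]
reader [([290.0, 113.0, 85.0, 71.0], 0.75)]
window [([289.0, 112.0, 86.0, 68.0], 0.7)]
plunger []
done_jar_a [([439.0, 257.0, 44.0, 32.0], 0.71), ([437.0, 204.0, 43.0, 33.0], 0.58), ([287.0, 113.0, 90.0, 67.0], 0.45)]
buffer_bottle [([213.0, 157.0, 35.0, 37.0], 0.64)]
ethanol_bottle [([179.0, 270.0, 32.0, 24.0], 0.87), ([292.0, 113.0, 86.0, 67.0], 0.7)]
side [0.29406008 1.1952681  0.5401841 ] 549.8477182599996
jar [([356.0, 237.0, 40.0, 48.0], 0.91), ([376.0, 253.0, 47.0, 61.0], 0.9), ([371.0, 219.0, 41.0, 37.0], 0.83), ([252.0, 252.0, 47.0, 57.0], 0.83), ([315.0, 215.0, 39.0, 46.0], 0.72)]
reader [([190.0, 220.0, 69.0, 71.0], 0.85)]
window [([189.0, 223.0, 68.0, 70.0], 0.68), ([360.0, 194.0, 36.0, 38.0], 0.32)]
plunger []
done_jar_a [([360.0, 190.0, 34.0, 43.0], 0.95), ([313.0, 195.0, 31.0, 34.0], 0.82)]
buffer_bottle [([197.0, 262.0, 39.0, 74.0], 0.71)]
ethanol_bottle [([345.0, 274.0, 37.0, 100.0], 0.8)]
{'time': 0.8, 'q': [-1.282, 0.527, 1.433, 0.0, 1.181, -0.179], 'joint_velocities': [-0.002, 0.001, 0.001, -0.0, -0.0, 0.0], 'joint_torque': [0.0, -43.994, -17.698, 0.063, 0.05, -0.0], 'position': [0.281, -0.558, 0.242], 'tool_rot': [0.973, 0.231, 0.0, 0.0], 'ft_force': [-0.232, 0.118, -0.139], 'moment': [-0.043, -0.015, -0.022], 'grip_force': 0.0, 'grip_width': 0.087}
```

View pics/top0.png

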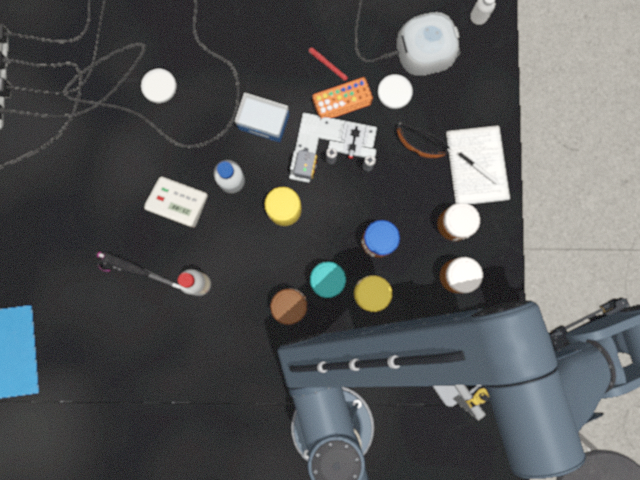

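View pics/side0.png

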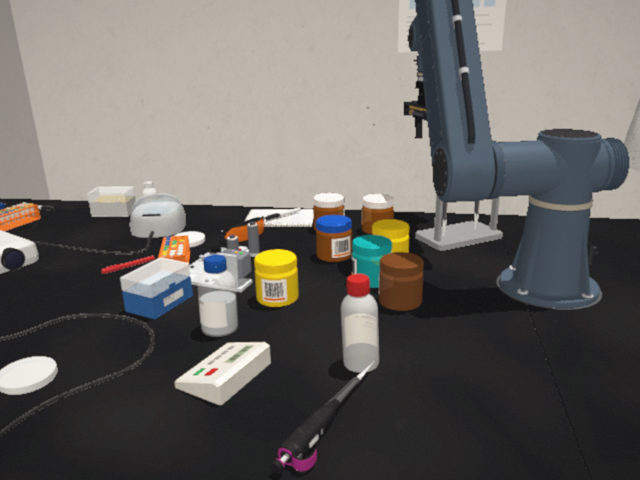

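Candidates shaped like the jar, in the top view: blue lid with amber body (381,238), yellow (284,206) and (373,293), turquoise (327,280), brown (289,306). Only (381,238), seen at (334,238) in the side view, has both the blue lid and the amber wall. I'll confirm it in one enlarged crop.

Run:
```python
from h import *
t=cv2.imread("pics/top0.png")[100:270,260:430]; s=cv2.imread("pics/side0.png")[190:320,180:365]
t=cv2.resize(t,(560,560),interpolation=3)[:, :]; 
a=cv2.resize(cv2.imread("pics/top0.png")[105:265,275:410],(400,474),interpolation=3); b=cv2.resize(cv2.imread("pics/side0.png")[200:310,185:370],(400,238),interpolation=3)
out=np.zeros((474,800,3),np.uint8); out[:,:400]=a; out[:238,400:]=b; cv2.imwrite("pics/crop1.png",out)
```

```text
(no output)
```

View pics/crop1.png

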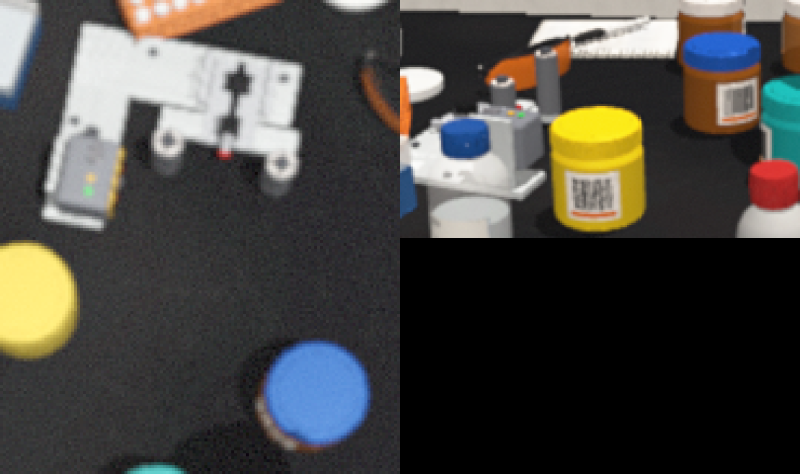

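The crop confirms it: blue lid on an amber body with a barcode label (orange foot), facing the side camera and the robot. The roller tops are at about (332,153) and (370,160) in the top picture, the red plunger at (351,157), and the head is on the left with its window rim facing right.

```bash
cat >> h.py <<'E'
from scipy.optimize import least_squares
def lidmask(n,img,bb):
    x,y,w,h=bb; hsv=cv2.cvtColor(img,cv2.COLOR_BGR2HSV); m=np.zeros(img.shape[:2],np.uint8)
    m[y:y+h,x:x+w]=((hsv[y:y+h,x:x+w,0]>95)&(hsv[y:y+h,x:x+w,0]<125)&(hsv[y:y+h,x:x+w,1]>130)&(hsv[y:y+h,x:x+w,2]>70))*255
    k,l,s,c=cv2.connectedComponentsWithStats(m); i=1+np.argmax(s[1:,4]); return l==i
def hull(n,x,y,r=.0445,z0=.076,z1=.098):
    a=np.linspace(0,2*np.pi,60); P=np.array([[x+r*np.cos(b),y+r*np.sin(b),z] for b in a for z in(z0,z1)])
    return cv2.convexHull(proj(n,P).astype(np.float32))
def sil(n,x,y,shape=(480,640),**k):
    m=np.zeros(shape,np.uint8); cv2.fillPoly(m,[np.round(hull(n,x,y,**k)*16).astype(int)],255,shift=4); return m
def fitlid(n,mask,x0):
    ys,xs=np.nonzero(mask); b=np.array([xs.min(),xs.max()+1,ys.min(),ys.max()+1])-.5
    def f(p):
        H=hull(n,*p)[:,0]; return np.array([H[:,0].min(),H[:,0].max(),H[:,1].min(),H[:,1].max()])-b
    s=least_squares(f,x0,diff_step=1e-3); return s.x,s.fun
def label(n,img,x,y,zr=(.020,.055)):
    "unwrap wall brightness/whiteness vs azimuth (deg)"
    az=np.arange(-180,180,1.); c=-cam(n)[1].T@cam(n)[2]; W=np.full(len(az),np.nan); S=W.copy()
    hsv=cv2.cvtColor(img,cv2.COLOR_BGR2HSV)
    for i,a in enumerate(np.radians(az)):
        nrm=np.array([np.cos(a),np.sin(a)])
        v=c[:2]-np.array([x,y])-.046*nrm
        if nrm@v/np.linalg.norm(v)<.1: continue
        P=np.array([[x+.046*nrm[0],y+.046*nrm[1],z] for z in np.linspace(*zr,8)]); uv=proj(n,P).astype(np.float32)
        g=cv2.remap(img,uv[None,:,0],uv[None,:,1],cv2.INTER_LINEAR).reshape(-1,3).astype(float)
        W[i]=np.mean(g[:,0]) # blue channel: amber has none
    return az,W
E
python3 - <<'E'
from h import *
T=cv2.imread("pics/top0.png");S=cv2.imread("pics/side0.png")
mt=lidmask("top",T,(360,215,45,45)); ms=lidmask("side",S,(310,210,50,35))
for n,m in(("top",mt),("side",ms)): print(n,*fitlid(n,m,[.45,-.1]))
p=fitlid("top",mt,[.45,-.1])[0]; q=fitlid("side",ms,[.45,-.1])[0]; c=(p+q)/2
for n,I in(("top",T),("side",S)):
    az,W=label(n,I,*c,zr=(.03,.06) if n=="side" else (.015,.06)); print(n,[(int(a),int(w)) for a,w in zip(az,W) if w==w][::4])
A=ray("top",(331.7,152.6),.094);B=ray("top",(370.2,160),.094)
d=A-B;print("rollers",A,B,np.linalg.norm(d),"yaw",np.degrees(np.arctan2(d[1],d[0]))-90)
print("plunger",ray("top",(350.6,157.3),.034))
f=lambda u,v,z:ray("top",(275+u/2.963,105+v/2.963),z)
w1,w2=f(122,150,.07),f(108,215,.07);print("rim",w1,w2,np.degrees(np.arctan2(*(w1-w2)[1::-1])))
for n,P in {"plate TL":(85,25),"TR":(300,65),"BL":(45,215),"BR":(105,228)}.items(): print(n,f(*P,.003))
for nm,uv,z in(("yel1",(284,206),.098),("teal",(327.5,280),.098),("yel2",(373.5,294),.098),("brown",(289,306),.098),("dA",(462,221),.098),("dB",(462,275),.098),("buf",(224,170),.15),("eth",(187,281),.165)): print(nm,ray("top",uv,z))
E
```

```text
top [ 0.50709875 -0.12592261] [ 0.1078186  -0.10626221  0.23471069 -0.23466492]
side [ 0.50563309 -0.12149595] [ 0.55255127 -0.55480957 -0.68467712  0.68093872]
top [(-180, 49), (-176, 59), (-172, 66), (-168, 70), (-164, 79), (-160, 89), (-156, 98), (63, 64), (67, 52), (71, 50), (75, 49), (79, 46), (83, 46), (87, 55), (91, 76), (95, 95), (99, 106), (103, 99), (107, 84), (111, 93), (115, 95), (119, 101), (123, 96), (127, 85), (131, 90), (135, 93), (139, 98), (143, 95), (147, 93), (151, 105), (155, 117), (159, 111), (163, 83), (167, 50), (171, 41), (175, 42), (179, 47)]
side [(-180, 40), (19, 25), (23, 24), (27, 22), (31, 19), (35, 19), (39, 19), (43, 20), (47, 20), (51, 20), (55, 20), (59, 21), (63, 21), (67, 20), (71, 21), (75, 20), (79, 20), (83, 19), (87, 30), (91, 109), (95, 177), (99, 184), (103, 161), (107, 150), (111, 146), (115, 133), (119, 124), (123, 121), (127, 120), (131, 117), (135, 107), (139, 110), (143, 113), (147, 110), (151, 135), (155, 140), (159, 126), (163, 90), (167, 66), (171, 50), (175, 37), (179, 40)]
rollers [0.730405   0.00780985 0.094     ] [ 0.7114672  -0.09440743  0.094     ] 0.1039567864325841 yaw -10.496177616874164
plunger [ 0.73299319 -0.04569604  0.034     ]
rim [0.72775417 0.04909751 0.07      ] [0.66755987 0.06114884 0.07      ] -11.321343756339335
plate TL [0.86611297 0.08630095 0.003     ]
TR [ 0.82905109 -0.11964036  0.003     ]
BL [0.68090573 0.12180265 0.003     ]
BR [0.6690067  0.06487195 0.003     ]
yel1 [0.58526947 0.13178871 0.098     ]
teal [0.39294358 0.01613593 0.098     ]
yel2 [ 0.35805943 -0.10292346  0.098     ]
brown [0.32518983 0.11469918 0.098     ]
dA [ 0.55038222 -0.33445407  0.098     ]
dB [ 0.409294   -0.33231018  0.098     ]
buf [0.66810058 0.28253462 0.15      ]
eth [0.38537558 0.36370254 0.165     ]
```

```bash
cat > go.py <<'E'
import sys,numpy as np
from rig import telemetry
from scipy.spatial.transform import Rotation as R
o=telemetry.get_obs(); p=np.array(o["position"]); M=R.from_quat(o["tool_rot"]).as_matrix(); h=np.degrees(np.arctan2(M[1,0],M[0,0]))
print("t",round(o["time"],2),"p",np.round(p*1e3,1),"head",round(h,2),"F",np.round(o["ft_force"],2),"M",np.round(o["moment"],2),"w",round(o["grip_width"]*1e3,1),"tilt",round(np.degrees(np.arccos(-M[2,2])),2))
c,s=np.cos(np.radians(h)),np.sin(np.radians(h)); print("jar if cupped",np.round(p[:2]*1e3+48*np.array([c,s]),1))
if len(sys.argv)>1:
    x,y,z,H=map(float,sys.argv[1:5]); print("shift",np.round(M.T@(np.array([x,y,z])-p*1e3),1),"roll",round(h-H,1))
E
python3 -m creep '[{"translation":[318,-273,0],"roll":-9.3,"gripper":50},{"translation":[318,-273,0],"roll":-9.3,"gripper":50},{"translation":[318,-273,0],"roll":-9.3,"gripper":50},{"translation":[318,-273,0],"roll":-9.3,"gripper":50},{"translation":[318,-273,0],"roll":-9.3,"gripper":50}]' 20
python3 go.py 442 -171 240 36
```

```text
time: 1.22
position: [0.3617, -0.3641, 0.2416]
tool_rot: [0.951, 0.309, 0.0, 0.0]
ft_force: [1.6, 0.5, -0.3]
grip_width: 0.0613
grip_force: 0.0
t 1.22 p [ 361.7 -364.1  241.6] head 35.99 F [ 1.59  0.55 -0.33] M [ 0.02 -0.14 -0.01] w 61.3 tilt 0.02
jar if cupped [ 400.6 -335.9]
shift [ 178.5 -109.1    1.6] roll -0.0
```

```bash
python3 -m creep '[{"translation":[178,-109,0],"roll":0,"gripper":50},{"translation":[178,-109,0],"roll":0,"gripper":50},{"translation":[178,-109,0],"roll":0,"gripper":50},{"translation":[178,-109,0],"roll":0,"gripper":50},{"translation":[178,-109,0],"roll":0,"gripper":50}]' >/dev/null
python3 -m creep '[{"translation":[0,0,0],"roll":0,"gripper":50},{"translation":[0,0,0],"roll":0,"gripper":50}]'
python3 go.py 442 -171 60 36
```

```text
time: 1.8
position: [0.4416, -0.1711, 0.2418]
tool_rot: [0.95, 0.312, 0.0, 0.0]
ft_force: [0.4, -0.5, -0.7]
grip_width: 0.05
grip_force: 0.0
t 1.8 p [ 441.6 -171.1  241.8] head 36.36 F [ 0.43 -0.48 -0.68] M [-0.02 -0.03 -0.04] w 50.0 tilt 0.02
jar if cupped [ 480.2 -142.7]
shift [4.000e-01 1.000e-01 1.818e+02] roll 0.4
```

```bash
python3 -m creep '[{"translation":[0,0,40],"roll":0,"gripper":50},{"translation":[0,0,80],"roll":0,"gripper":50},{"translation":[0,0,120],"roll":0,"gripper":50},{"translation":[0,0,160],"roll":0,"gripper":50},{"translation":[0,0,181],"roll":0,"gripper":50}]' >/dev/null
python3 -m creep '[{"translation":[6,0,0],"roll":0,"gripper":50},{"translation":[12,0,0],"roll":0,"gripper":50},{"translation":[18,0,0],"roll":0,"gripper":50},{"translation":[22,0,0],"roll":0,"gripper":50},{"translation":[24,0,0],"roll":0,"gripper":50}]'
python3 go.py 
python3 -m creep '[{"translation":[2,0,0],"roll":0,"gripper":50},{"translation":[4,0,0],"roll":0,"gripper":50},{"translation":[6,0,0],"roll":0,"gripper":50},{"translation":[8,0,0],"roll":0,"gripper":50},{"translation":[10,0,0],"roll":0,"gripper":50}]' >/dev/null
python3 go.py 525 -115 60 36
python3 - <<'E'
from h import *
for n in("top","side"):cv2.imwrite(f"pics/{n}1.png",viewer.camera(n))
T=cv2.imread("pics/top1.png")[170:290,310:430];S=cv2.imread("pics/side1.png")[170:290,270:410]
cv2.imwrite("pics/c2.png",np.hstack([cv2.resize(T,(400,400)),cv2.resize(S,(400,400))]))
E
```

```text
time: 2.63
position: [0.4623, -0.1596, 0.0624]
tool_rot: [0.951, 0.31, 0.002, 0.002]
ft_force: [-0.4, -0.1, -0.4]
grip_width: 0.0501
grip_force: 0.0
t 2.63 p [ 462.3 -159.6   62.4] head 36.09 F [-0.38 -0.11 -0.42] M [-0.05  0.02  0.02] w 50.1 tilt 0.27
jar if cupped [ 501.1 -131.4]
t 3.05 p [ 467.7 -153.    60.7] head 36.11 F [-3.29 -2.06  2.62] M [-0.27  0.53  0.15] w 50.0 tilt 0.11
jar if cupped [ 506.5 -124.7]
shift [68.7  3.   0.6] roll 0.1
```

View pics/c2.png

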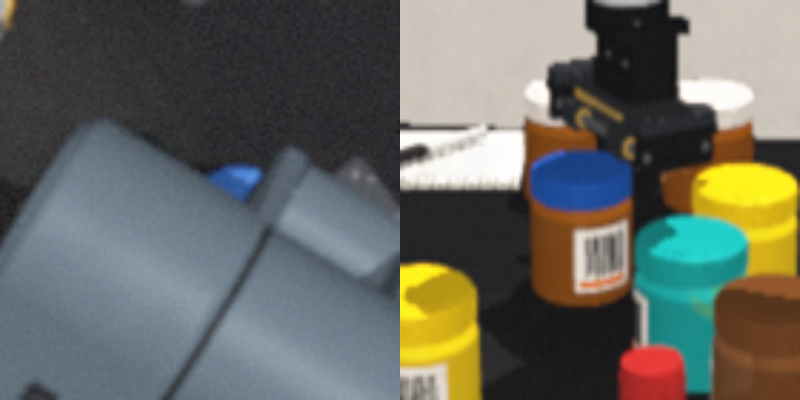

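```bash
cat > jar.py <<'E'
# usage: jar.py x y H ... : jar-centre waypoints (mm,deg) -> tool shifts per leg, starting from current pose (then from each waypoint)
import sys,numpy as np
from rig import telemetry
from scipy.spatial.transform import Rotation as R
o=telemetry.get_obs(); p=np.array(o["position"])[:2]*1e3; M=R.from_quat(o["tool_rot"]).as_matrix(); h=np.degrees(np.arctan2(M[1,0],M[0,0]))
a=list(map(float,sys.argv[1:]))
for x,y,H in zip(a[::3],a[1::3],a[2::3]):
    r=np.radians(h); c,s=np.cos(r),np.sin(r); t=np.array([x,y])-48*np.array([np.cos(np.radians(H)),np.sin(np.radians(H))]); d=t-p
    print((x,y,H),"shift",np.round([c*d[0]+s*d[1],s*d[0]-c*d[1]],1),"roll",round(h-H,1)); p,h=t,H
E
python3 jar.py 532 -105 36 560 -85 29 588 -67 19 616 -50 9 642 -38 -1 661 -32 -11
```

```text
(532.0, -105.0, 36.0) shift [32. -1.] roll 0.1
(560.0, -85.0, 29.0) shift [34.8 -5.6] roll 7.0
(588.0, -67.0, 19.0) shift [ 33.9 -10.5] roll 10.0
(616.0, -50.0, 9.0) shift [ 32.7 -15.3] roll 10.0
(642.0, -38.0, -1.0) shift [ 28.3 -16.1] roll 10.0
(661.0, -32.0, -11.0) shift [ 19.6 -14.7] roll 10.0
```

```bash
python3 -m creep '[{"translation":[6.4,0,0],"roll":0,"gripper":50},{"translation":[12.8,0,0],"roll":0,"gripper":50},{"translation":[19.2,0,0],"roll":0,"gripper":50},{"translation":[25.6,0,0],"roll":0,"gripper":50},{"translation":[32,-1,0],"roll":0,"gripper":50}]' >/dev/null; python3 go.py
python3 -m creep '[{"translation":[7,-1,0],"roll":1.4,"gripper":50},{"translation":[14,-2.2,0],"roll":2.8,"gripper":50},{"translation":[21,-3.3,0],"roll":4.2,"gripper":50},{"translation":[28,-4.5,0],"roll":5.6,"gripper":50},{"translation":[34.8,-5.6,0],"roll":7,"gripper":50}]' >/dev/null; python3 go.py
python3 jar.py 588 -67 19 616 -50 9
python3 - <<'E'
from h import *
S=viewer.camera("side");cv2.imwrite("pics/side2.png",S)
m=lidmask("side",S,(230,190,130,70));p,r=fitlid("side",m,[.56,-.085]);print(p,r)
az,W=label("side",S,*p,zr=(.03,.06));print([(int(a),int(w)) for a,w in zip(az,W) if w==w and 70<a][::4])
E
```

```text
t 3.57 p [ 494.8 -133.5   60.5] head 36.04 F [-2.18 -1.29  0.04] M [-0.26  0.28 -0.02] w 50.1 tilt 0.06
jar if cupped [ 533.7 -105.3]
t 3.98 p [ 519.  -107.8   60.4] head 29.0 F [-2.18 -1.91  1.44] M [-0.35  0.47  0.04] w 50.2 tilt 0.03
jar if cupped [561.  -84.6]
(588.0, -67.0, 19.0) shift [ 32.9 -10.6] roll 10.0
(616.0, -50.0, 9.0) shift [ 32.7 -15.3] roll 10.0
[ 0.56195305 -0.08358584] [ 0.67114258 -0.67431641 -0.97851562  0.9510498 ]
[(71, 20), (75, 25), (79, 83), (83, 175), (87, 206), (91, 181), (95, 149), (99, 164), (103, 158), (107, 139), (111, 145), (115, 145), (119, 139), (123, 128), (127, 126), (131, 134), (135, 122), (139, 140), (143, 174), (147, 164), (151, 116), (155, 67), (159, 29), (163, 24), (167, 22), (171, 23), (175, 25), (179, 25)]
```

```bash
python3 -m creep '[{"translation":[6.8,-2,0],"roll":2,"gripper":50},{"translation":[13.6,-4,0],"roll":4,"gripper":50},{"translation":[20.2,-6,0],"roll":6,"gripper":50},{"translation":[26.6,-8.3,0],"roll":8,"gripper":50},{"translation":[33,-10.6,0],"roll":10,"gripper":50}]' >/dev/null; python3 go.py
python3 -m creep '[{"translation":[6.8,-2.7,0],"roll":2,"gripper":50},{"translation":[13.4,-5.5,0],"roll":4,"gripper":50},{"translation":[20,-8.6,0],"roll":6,"gripper":50},{"translation":[26.4,-12,0],"roll":8,"gripper":50},{"translation":[32.5,-15.3,0],"roll":10,"gripper":50}]' >/dev/null; python3 go.py
python3 jar.py 642 -38 -1 661 -32 -11
cat > look.py <<'E'
from h import *
import sys
S=viewer.camera("side");cv2.imwrite(f"pics/side_{sys.argv[1]}.png",S)
m=lidmask("side",S,(190,190,150,75));p,r=fitlid("side",m,[.65,-.05]);print("lid",p,np.round(r,1))
az,W=label("side",S,*p,zr=(.03,.06));ok=W>70;i=np.nonzero(ok&(az>20))[0]
print("edges",az[i[0]],az[i[-1]],"mid",(az[i[0]]+az[i[-1]])/2)
E
python3 look.py a
```

```text
t 4.45 p [542.3 -82.8  60.4] head 18.99 F [-2.97 -1.37  1.31] M [-0.23  0.46 -0.03] w 50.4 tilt 0.05
jar if cupped [587.7 -67.2]
t 4.87 p [567.9 -57.7  60.4] head 8.99 F [-2.43 -1.77  1.7 ] M [-0.34  0.47 -0.08] w 50.0 tilt 0.07
jar if cupped [615.3 -50.2]
(642.0, -38.0, -1.0) shift [ 29.  -16.2] roll 10.0
(661.0, -32.0, -11.0) shift [ 19.6 -14.7] roll 10.0
lid [ 0.62155048 -0.047712  ] [-1.2  1.2 -1.4  1. ]
edges 118.0 139.0 mid 128.5
```

Run:
```python
from h import *
cv2.imwrite("pics/c3.png",cv2.resize(cv2.imread("pics/side_a.png")[190:310,180:340],(800,600),interpolation=3))
```

```text
(no output)
```

View pics/c3.png

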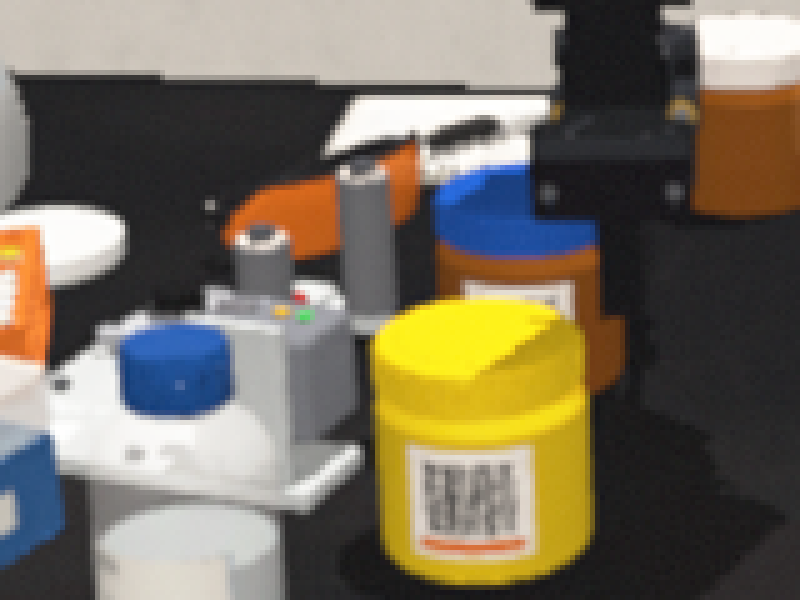

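```bash
cat >> h.py <<'E'
def azof(n,uv,x,y,r=.046):
    "azimuth (deg), z where pixel ray first hits jar wall"
    K,R,t=cam(n); d=R.T@np.linalg.inv(K)@np.array([uv[0],uv[1],1.]); c=-R.T@t
    e=c[:2]-[x,y]; A=d[:2]@d[:2];B=e@d[:2];C=e@e-r*r; D=B*B-A*C
    if D<0: return None
    k=(-B-D**.5)/A; q=c+k*d; return np.degrees(np.arctan2(q[1]-y,q[0]-x)).round(1),q[2].round(4)
E
python3 - <<'E'
from h import *
x,y=.6155,-.0495
for u,v in((465,288),(575,288),(465,300),(575,300)): print(azof("side",(180+u/5-.4,190+v/5-.4),x,y))
H=hull("side",x,y)[:,0];print((H.min(0)+.4-[180,190])*5,(H.max(0)+.4-[180,190])*5)
E
```

```text
(np.float64(60.0), np.float64(0.0579))
(np.float64(131.8), np.float64(0.0584))
(np.float64(59.4), np.float64(0.0515))
(np.float64(131.4), np.float64(0.0522))
[436.37863159 156.61804199] [618.20114136 258.87176514]
```

```bash
python3 -m creep '[{"translation":[6,-3,0],"roll":2,"gripper":50},{"translation":[12,-6,0],"roll":4,"gripper":50},{"translation":[18,-9.3,0],"roll":6,"gripper":50},{"translation":[23.6,-12.7,0],"roll":8,"gripper":50},{"translation":[29,-16.2,0],"roll":10,"gripper":50}]' >/dev/null; python3 go.py
python3 jar.py 661 -32 -7 671 -34 -7
```

```text
t 5.33 p [593.5 -37.4  60.4] head -0.98 F [-2.52 -1.4   1.93] M [-0.26  0.51 -0.04] w 50.0 tilt 0.11
jar if cupped [641.5 -38.2]
(661.0, -32.0, -7.0) shift [ 19.7 -11.5] roll 6.0
(671.0, -34.0, -7.0) shift [10.2  0.8] roll 0.0
```

```bash
python3 -m creep '[{"translation":[4,-2.2,0],"roll":1.2,"gripper":50},{"translation":[8,-4.5,0],"roll":2.4,"gripper":50},{"translation":[12,-6.8,0],"roll":3.6,"gripper":50},{"translation":[16,-9.2,0],"roll":4.8,"gripper":50},{"translation":[19.7,-11.5,0],"roll":6,"gripper":50}]' >/dev/null; python3 go.py
python3 -m creep '[{"translation":[2,0.2,0],"roll":0,"gripper":50},{"translation":[4,0.4,0],"roll":0,"gripper":50},{"translation":[6,0.6,0],"roll":0,"gripper":50},{"translation":[8,0.7,0],"roll":0,"gripper":50},{"translation":[10,0.8,0],"roll":0,"gripper":50}]' >/dev/null; python3 go.py
python3 - <<'E'
from h import *
S=viewer.camera("side");T=viewer.camera("top")
cv2.imwrite("pics/side_b.png",S);cv2.imwrite("pics/top_b.png",T)
a=cv2.resize(S[200:280,190:310],(800,533),interpolation=3)
cv2.imwrite("pics/c4.png",a)
E
```

```text
t 5.75 p [612.8 -26.1  60.4] head -6.94 F [-3.59 -0.77  2.66] M [-0.14  0.69 -0.02] w 50.1 tilt 0.18
jar if cupped [660.5 -31.9]
t 6.17 p [624.  -28.5  60.4] head -6.94 F [-3.11  1.44  1.89] M [ 0.16  0.52 -0.01] w 50.1 tilt 0.01
jar if cupped [671.6 -34.3]
```

View pics/c4.png

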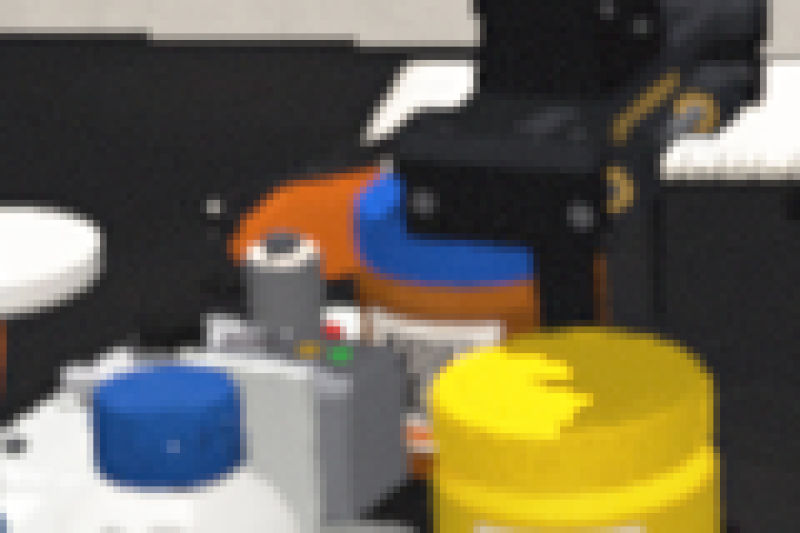

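The label's top edge shows between the head and the yellow decoy, at crop columns 372 to 502. The lid's left edge is at column 357.

```bash
python3 - <<'E'
from h import *
x,y=.6716,-.0343
f=6.6667
for u,v in((372,318),(502,325),(502,340),(415,450)): print(azof("side",(190+u/f-.42,200+v/f-.42),x,y))
H=hull("side",x,y)[:,0];print((H.min(0)+.42-[190,200])*f,(H.max(0)+.42-[190,200])*f)
E
python3 jar.py 681 -35.5 -7 686 -36.5 -7 691.4 -37.7 -7
```

```text
(np.float64(42.4), np.float64(0.0569))
(np.float64(114.0), np.float64(0.061))
(np.float64(113.5), np.float64(0.0552))
(np.float64(68.0), np.float64(0.0101))
[356.67801222 149.43830822] [601.66051968 286.6013679 ]
(681.0, -35.5, -7.0) shift [ 8.5 -0.2] roll 0.0
(686.0, -36.5, -7.0) shift [5.1 0.4] roll 0.0
(691.4, -37.7, -7.0) shift [5.5 0.5] roll 0.0
```

```bash
python3 -m creep '[{"translation":[2,0,0],"roll":0,"gripper":50},{"translation":[4,0.1,0],"roll":0,"gripper":50},{"translation":[6,0.2,0],"roll":0,"gripper":50},{"translation":[8,0.3,0],"roll":0,"gripper":50},{"translation":[10,0.4,0],"roll":0,"gripper":50}]' >/dev/null; python3 go.py
python3 -m creep '[{"translation":[1,0,0],"roll":0,"gripper":50},{"translation":[2,0.1,0],"roll":0,"gripper":50},{"translation":[3,0.2,0],"roll":0,"gripper":50},{"translation":[4,0.3,0],"roll":0,"gripper":50}]' >/dev/null; python3 go.py
```

```text
t 6.68 p [634.2 -30.3  60.5] head -6.96 F [-2.25  0.71  1.08] M [0.12 0.43 0.  ] w 50.3 tilt 0.03
jar if cupped [681.8 -36.1]
t 7.02 p [637.7 -30.9  60.5] head -6.95 F [-2.55  0.37  0.05] M [0.11 0.43 0.  ] w 50.1 tilt 0.01
jar if cupped [685.4 -36.7]
```

```bash
python3 -m creep '[{"translation":[0.5,0,0],"roll":0,"gripper":50},{"translation":[1,0,0],"roll":0,"gripper":50},{"translation":[1.5,0.1,0],"roll":0,"gripper":50},{"translation":[2,0.1,0],"roll":0,"gripper":50}]' >/dev/null; python3 go.py
python3 -m creep '[{"translation":[0.5,0,0],"roll":0,"gripper":50},{"translation":[1,0,0],"roll":0,"gripper":50},{"translation":[1.5,0.1,0],"roll":0,"gripper":50}]' >/dev/null; python3 go.py
```

```text
t 7.35 p [639.5 -31.2  60.5] head -6.95 F [-2.85 -0.26 -0.59] M [ 0.14  0.44 -0.  ] w 49.7 tilt 0.02
jar if cupped [687.2 -37. ]
t 7.6 p [641.1 -31.5  60.5] head -6.95 F [-3.05  0.51 -1.12] M [0.1  0.46 0.03] w 50.4 tilt 0.01
jar if cupped [688.7 -37.3]
```

```bash
python3 -m creep '[{"translation":[0.5,0,0],"roll":0,"gripper":50},{"translation":[1,0,0],"roll":0,"gripper":50}]' >/dev/null; python3 go.py|head -1
python3 -m creep '[{"translation":[0.5,0,0],"roll":0,"gripper":50},{"translation":[1,0.1,0],"roll":0,"gripper":50}]' >/dev/null; python3 go.py|head -1
python3 -m creep '[{"translation":[0.5,0,0],"roll":0,"gripper":50},{"translation":[1,0.1,0],"roll":0,"gripper":50}]' >/dev/null; python3 go.py|head -1
```

```text
t 7.77 p [641.7 -31.5  60.5] head -6.96 F [-4.36  0.73  0.85] M [ 0.19  0.67 -0.02] w 50.0 tilt 0.08
t 7.93 p [642.3 -31.4  60.4] head -6.95 F [-4.42  1.62  1.55] M [0.42 0.86 0.09] w 50.0 tilt 0.12
t 8.1 p [642.9 -31.3  60.4] head -6.95 F [-5.11  2.6   2.11] M [0.58 0.95 0.11] w 50.1 tilt 0.18
```

```bash
python3 -m creep '[{"translation":[0.4,-0.7,0],"roll":0,"gripper":50},{"translation":[0.6,-1.2,0],"roll":0,"gripper":50}]' >/dev/null; python3 go.py|head -1
python3 -m creep '[{"translation":[0.4,-0.4,0],"roll":0,"gripper":50},{"translation":[0.8,-0.8,0],"roll":0,"gripper":50}]' >/dev/null; python3 go.py|head -1
python3 -m creep '[{"translation":[0.5,0,0],"roll":0,"gripper":50},{"translation":[1,0,0],"roll":0,"gripper":50}]' >/dev/null; python3 go.py|head -2
```

```text
t 8.27 p [644.2 -30.5  60.4] head -6.95 F [-3.76  1.58  0.88] M [0.38 0.74 0.04] w 49.4 tilt 0.08
t 8.43 p [645.4 -30.1  60.5] head -6.95 F [-5.48  1.55  1.66] M [0.19 0.95 0.03] w 49.9 tilt 0.05
t 8.6 p [645.5 -30.2  60.4] head -6.94 F [-6.5   1.87  2.66] M [ 0.36  1.21 -0.02] w 50.2 tilt 0.18
jar if cupped [693.1 -36. ]
```

```bash
python3 -m creep '[{"translation":[0.5,0,0],"roll":0,"gripper":50},{"translation":[1,0,0],"roll":0,"gripper":50},{"translation":[1,0,0],"roll":0,"gripper":50}]' >/dev/null; python3 go.py|head -2
python3 - <<'E'
from h import *
S=viewer.camera("side");cv2.imwrite("pics/side_c.png",S)
a=cv2.resize(S[200:280,190:310],(800,533),interpolation=3)
cv2.imwrite("pics/c5.png",a)
H=hull("side",.6931,-.036)[:,0];print((H.min(0)+.42-[190,200])*6.667,(H.max(0)+.42-[190,200])*6.667)
E
```

```text
t 8.85 p [645.5 -30.2  60.4] head -6.94 F [-7.23  1.52  3.03] M [ 0.31  1.28 -0.  ] w 50.2 tilt 0.3
jar if cupped [693.2 -36. ]
[302.19121558 145.91214143] [546.88118384 282.32744981]
```

View pics/c5.png

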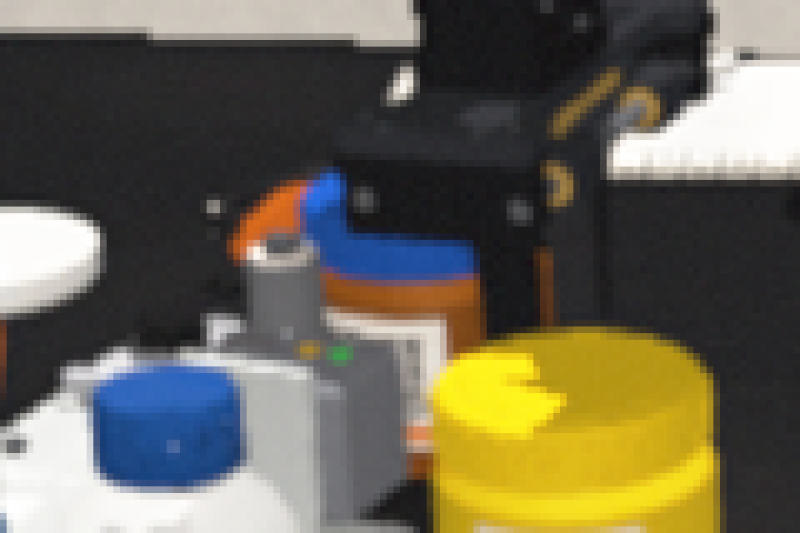

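The jar has stopped moving under the push and its lid edge (column 302) matches the seated position. The label's right edge is at crop (447,325).

Run:
```python
from h import *
f=6.6667
for x,y in((.6931,-.036),(.6914,-.0377)):
  for u,v in((447,325),(445,340)): print(azof("side",(190+u/f-.42,200+v/f-.42),x,y))
```

```text
(np.float64(114.3), np.float64(0.0592))
(np.float64(112.9), np.float64(0.0535))
(np.float64(111.6), np.float64(0.0589))
(np.float64(110.3), np.float64(0.0531))
```

```bash
python3 -m creep '[{"translation":[-1,0,0],"roll":0,"gripper":50},{"translation":[-2,0,0],"roll":0,"gripper":50},{"translation":[-3,0,0],"roll":0,"gripper":50},{"translation":[-5,0,0],"roll":0,"gripper":50},{"translation":[-9,0,0],"roll":0,"gripper":50}]' >/dev/null; python3 go.py|head -1
python3 -m creep '[{"translation":[-20,0,0],"roll":0,"gripper":50},{"translation":[-45,0,0],"roll":0,"gripper":50},{"translation":[-70,0,0],"roll":0,"gripper":50},{"translation":[-80,0,-30],"roll":0,"gripper":50},{"translation":[-90,0,-70],"roll":0,"gripper":50}]' >/dev/null; python3 go.py 420 -300 250 -7
```

```text
t 9.32 p [641.5 -30.4  61.3] head -6.96 F [ 0.28 -0.31 -0.58] M [0.1  0.03 0.01] w 49.7 tilt 0.38
t 9.73 p [546.9 -18.5 128.6] head -6.98 F [1.49 0.45 0.4 ] M [0.05 0.   0.03] w 49.7 tilt 0.32
jar if cupped [594.5 -24.3]
shift [ -92.4  294.8 -120.9] roll 0.0
```

```bash
python3 -m creep '[{"translation":[0,0,-40],"roll":0,"gripper":50},{"translation":[-10,0,-80],"roll":0,"gripper":50},{"translation":[-20,0,-120],"roll":0,"gripper":50},{"translation":[-30,35,-120],"roll":0,"gripper":50},{"translation":[-40,70,-120],"roll":0,"gripper":50}]' >/dev/null
python3 -m creep '[{"translation":[-10,40,0],"roll":0,"gripper":50},{"translation":[-20,80,0],"roll":0,"gripper":50},{"translation":[-30,120,0],"roll":0,"gripper":50},{"translation":[-40,160,0],"roll":0,"gripper":50},{"translation":[-50,200,0],"roll":0,"gripper":50}]' >/dev/null
python3 -m creep '[{"translation":[0,0,0],"roll":0,"gripper":50},{"translation":[0,0,0],"roll":0,"gripper":50}]' >/dev/null
python3 go.py|head -1
python3 - <<'E'
from h import *
S=viewer.camera("side");T=viewer.camera("top");cv2.imwrite("pics/side_d.png",S);cv2.imwrite("pics/top_d.png",T)
a=cv2.resize(S[200:280,190:310],(800,533),interpolation=3)[:,:400]; 
a=cv2.resize(S[205:275,220:290],(400,400),interpolation=3);b=cv2.resize(T[110:230,270:390],(400,400),interpolation=3)
cv2.imwrite("pics/c6.png",np.hstack([a,b]))
m=lidmask("top",T,(310,140,70,70));p,r=fitlid("top",m,[.69,-.037]);print("top",p,r)
m=lidmask("side",S,(230,215,50,35));q,r=fitlid("side",m,[.69,-.037]);print("side",q,r)
E
```

```text
t 10.73 p [ 427.5 -279.1  251.3] head -7.25 F [ 0.8  -0.43  0.18] M [0.05 0.02 0.03] w 49.8 tilt 0.25
top [ 0.69470276 -0.03700217] [ 0.06295776 -0.0619812  -0.35639954  0.35848999]
side [ 0.69205013 -0.03458249] [-0.36895752  0.36984253 -0.84197998  0.65313721]
```

View pics/c6.png

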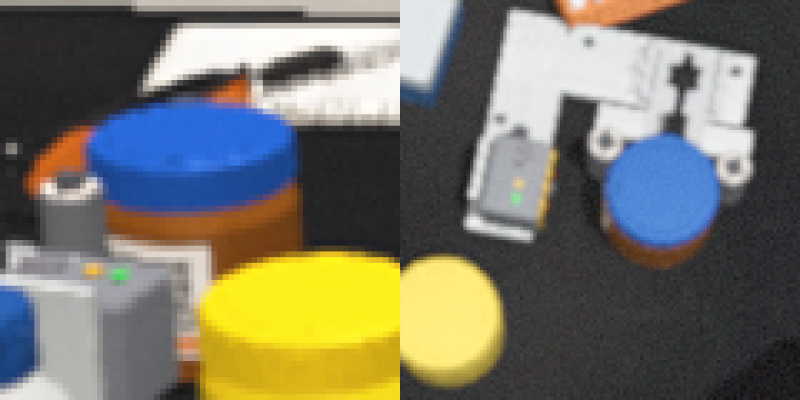

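Run:
```python
from h import *
T=cv2.imread("pics/top_d.png");S=cv2.imread("pics/side_d.png")
A=ray("top",(270+205/3.333-.35,110+140/3.333-.35),.094)[:2];B=ray("top",(270+334/3.333-.35,110+165/3.333-.35),.094)[:2]
yh=(A-B)/np.linalg.norm(A-B);xh=np.array([yh[1],-yh[0]]);m=(A+B)/2
print(A,B,"yaw",np.degrees(np.arctan2(xh[1],xh[0])))
for c in((.6947,-.0370),(.6921,-.0346),(.6932,-.0360)):
    c=np.array(c);print("rel x,y",xh@(c-m)*1e3,yh@(c-m)*1e3,"dist",np.linalg.norm(c-A)*1e3,np.linalg.norm(c-B)*1e3)
for c in((.6934,-.0358),(.6947,-.037)):
  print([azof("side",(220+u/5.714-.4,205+v/5.714-.4),*c) for u,v in((212,248),(206,270))])
# subpixel label edge on rows
g=S[:,:,0].astype(int)
for v in range(247,254): print(v,g[v,246:264])
```

```text
[0.7329513  0.00927338] [ 0.71374095 -0.09350353] yaw -10.587165926150211
rel x,y -29.098264647046495 -0.23518547060390435 dist 60.03654992852834 59.625555192387395
rel x,y -32.09495843427631 1.6462571529107923 dist 59.947492436979566 62.7531410649059
rel x,y -30.756460612147315 0.4721943010344963 dist 60.248190502148795 61.06215471858668
[(np.float64(115.0), np.float64(0.0601)), (np.float64(111.1), np.float64(0.0504))]
[(np.float64(116.1), np.float64(0.0594)), (np.float64(112.2), np.float64(0.0498))]
247 [92 84 76 67 67 68 75 84 88 90 71 32 28 27 20 23 23 23]
248 [166 164 158 156 155 157 161 165 165 167 130  47  26  25  23  22  21  21]
249 [203 201 203 205 207 206 205 206 206 206 163  64  28  24  24  20  21  21]
250 [171 167 171 178 180 175 179 195 206 204 164  72  27  23  21  21  22  18]
251 [140 140 140 143 133 115 135 181 205 204 164  72  30  22  24  22  26  24]
252 [166 167 164 153 137 122 133 183 207 206 167  76  29  23  24  23  27  25]
253 [167 162 154 146 155 142 140 184 208 208 172  88  35  25  27  28  28  27]
```

Run:
```python
from h import *
for c in((.6947,-.037),(.6921,-.0346),(.6934,-.0358)): print([azof("side",(256.45,v),*c) for v in(249,251)])
# calibrate same criterion on initial picture
S=cv2.imread("pics/side0.png")
for c in((.5064,-.1237),(.5056,-.1215)):
    az,W=label("side",S,*c,zr=(.045,.058));i=np.nonzero((W>115)&(az>60))[0];print(az[i[0]],az[i[-1]])
```

```text
[(np.float64(115.1), np.float64(0.0569)), (np.float64(114.7), np.float64(0.0518))]
[(np.float64(113.0), np.float64(0.0582)), (np.float64(112.6), np.float64(0.053))]
[(np.float64(114.1), np.float64(0.0576)), (np.float64(113.7), np.float64(0.0524))]
92.0 160.0
91.0 159.0
```

```bash
python3 -c "
from rig import hand_in
print(hand_in())"
```

```text
the job is handed in; nothing more can be done
None
```

I handed the job in at about 11 s: the blue-lidded jar measures about 60 mm from both roller axes (in contact), under 1 mm off the centre line, with its label within about 2° of the window and the arm withdrawn; seating is inferred from the jar stalling under a 7 N push and from the pictures, since the plunger was hidden and the result was not reported.

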